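Nest the upturned bowl covers

ROBOT

A 6-joint arm with a two-finger parallel gripper is mounted at the origin on the work surface. World frame = base frame: x ahead of the robot, y to its left, z up, the work surface at z = 0. Lengths are in m, angles in rad, forces in N, time in s.
With the tool pointing down it reaches from about 0.325 to 0.875 m from the base axis. Payload 4.4 kg.
Tool frame: the origin (TCP) lies midway between the tips of the shut fingers; the grasp point (between the pads) lies 19 mm behind it (bot.grip_point_offset is the distance from the TCP to the grasp point, in m); z points along the fingers, y is the direction in which the jaws open and shut (so a half turn about z gives the same grasp; the last joint's range is limited). The gripper opens to 85 mm and grips with 20 to 120 N. Pads are 22 mm wide; open, the fingers measure 114 mm over their backs; the gripper's body (76 mm by 85 mm) begins 54 mm behind the grasp point. The pads swing forward as they close: fully open they stand 13 mm farther back than shut.
Start: joints at [-0.15, 0.207, 1.542, -0, 1.393, -0.15], TCP at [0.575, -0, 0.231] pointing down, gripper open.
Joint ranges: [-2.73, 2.73], [-0.86, 2.22], [0.23, 2.46], [-1.11, 4.25], [0.08, 2.63], [-2.82, 2.82]. Speed limits (rad/s): [2.79, 2.79, 3.14, 3.14, 3.14, 3.14].

INTERFACE

Orientations are given as a 3x3 rotation matrix whose columns are the frame's x, y, z axes.
In Python, from bench import bot gives the robot as it stands.
- The arm moves only by the tool servo_tool, never from a script. Its argument "targets" is a list of rows, each a list of 7 numbers: the shift along the tool's x, y, z in mm, then the turn, a rotation vector about the tool's x, y, z in degrees, then the gripper's target within -1 to 1 (shut at 1, half-way at 0, fully open at -1). In form: [[x, y, z, wx, wy, wz, gripper], ...]. A call has 1 to 8 rows; each row shifts and turns the commanded pose from where the row before left it, along the tool's axes as they then stand; what a row does not reach is not made up. A row lasts 1/10 s, in which the tool goes at most 50 mm and 8.59 degrees, less where a joint would pass 70% of its speed; a pose out of reach is approached as far as the arm can. A call is refused whole if a number of a shift passes 50 or a number of a turn 8.59, either way. A call with a gripper value outside its range is refused whole. The fingers move at their own pace and stop on an object; "squeeze" is the grip in N (left out, the last holds). Time passes only in rows, so rows that do not move let the fingers close. It gives the time, the measured TCP pose, the force and the opening at its end, in the units of the state.
- bot.sense(): the state, without advancing time (a new reading comes with each control period).
- bot.read_camera(name): name is "scene" or "side" or "wrist"; returns (picture, depth): 420x560x3 uint8, red, green, blue; 420x560 float32, m along the optical axis (not along the pixel's ray), 0 where there is no reading.
- bot.camera_model(name): a dict with "camera_matrix" (3x3 intrinsics, pixels), "R" (3x3) and "t" (3): a world point X has camera coordinates R X + t; the wrist camera has in their place "tool_from_camera" (4x4, takes a point from camera to tool coordinates, whose origin is the TCP and whose axes are the flange's). Camera axes: x right, y down, z forward; pixel columns grow to the right and rows downward; lengths in m; the calibration is good to about 2 mm. A picture is of the moment at which its call begins: read the wrist's pose just before it. camera_model takes no time and is no camera call.
- bot.job_done(): hands the job in, once; it reports no verdict.
Trained networks look in the newest picture that a camera, given by its name, has taken for a name from the list of things; names that differ only in an ending like _2 or _b are one class to them, and where a whole thing is asked for, a point or a joint stands for the part that bears it (a point fixed in the world has none). Each returns a list of dicts, best first, with "conf" (0 to 1); they miss things now and then, are a little off and sometimes report something else, mostly with a low value. They report only what shows in the picture. A call takes as long as a camera call. They do not tell look-alikes from the thing itself.
- bot.masks_of(camera, thing): "mask" (420x560 bool, what is visible of it) and "bbox" ([left, top, right, bottom] in pixels, round what is visible of it).
The state is a dict: "clock": time; "qpos": joint angles; "qvel": joint speeds; "joint_torque": joint torques, N m; "ee_pos": TCP position; "ee_rot": TCP orientation; "wrist_force": force on the tool from outside, world axes, zero at the start; "ft_torque": the same for the moment, N m; "grip_width": finger opening in m.
Only numpy, scipy, OpenCV 4.12 (cv2) and the standard library are available. Lean on these libraries where they do the work, as an engineer would, in place of code of your own. Each camera call takes 0.05 s, during which the arm holds its last target.

TASK

Put the green bowl covers away as a nest, leaving them upside down as they are: set the middle green cover inside the large one on the white tray, then set the small green cover inside the middle one, each standing level on the floor of the one below. Keep the large cover where it stands on its tray, and leave the ivory cover alone; it belongs to another set.

Things in the scene. Friction and masses are not known exactly. Their poses are not given: they have to be found in the camera images.
- small_mid (a point): Small green wooden bowl cover, about 70 g, on the table (sizes in mm). Upside down, rim up, 44 high: solid foot 36 across, 14 high; flat inner floor 28 across, 19 above the underside; flaring dome; top 12 is an upright rim 8 thick, 68 across outside. Pinch the rim anywhere, finger ends 12 below its top. Seated, its rim stands 19 above the middle cover's. Point: on its axis, 22 below the rim; z up.
- medium_mid (a point): Middle green wooden bowl cover, about 140 g, on the table (sizes in mm). Upside down, rim up, 44 high: solid foot 56 across, 14 high; flat inner floor 56 across, 19 above the underside; flaring dome; top 12 is an upright rim 8 thick, 108 across outside. Pinch the rim anywhere, finger ends 12 below its top. Seated, its rim stands 19 above the large cover's. Point: on its axis, 22 below the rim; z up.
- large_mid (a point): Large green wooden bowl cover, about 250 g, on a fixed white tray (200 square, floor 5 thick, sides 20 high; sizes in mm). Upside down, rim up, 44 high: solid foot 80 across, 14 high; flat inner floor 80 across, 19 above the underside; flaring dome; top 12 is an upright rim 8 thick, 140 across outside. Point: on its axis, 22 below the rim; z up.
- ivory_mid (a point): Ivory cover, otherwise the same as the middle green one (108 mm across, 44 mm high), rim up on the table. Its point is on its axis, 22 mm below the rim; z up.
There are look-alikes about, which are no part of the job. Leave any orange look-alike of the part that bears small_mid alone. What is shaped like the part that bears medium_mid but red is not meant.

How it is judged:
On the way, in this order (a step that is already met when the one before it is completed fails the run):
1. the middle green cover stands level inside the large one (horizontal distance between medium_mid and large_mid below 0.018 m and z of medium_mid in the frame of large_mid between 0.014 and 0.024 m and angle between medium_mid's own z axis and vertical below 0.17 rad), for 0.2 s.
2. the small green cover stands level inside the middle one (all of step 1 and horizontal distance between small_mid and medium_mid below 0.018 m and z of small_mid in the frame of medium_mid between 0.014 and 0.024 m and angle between small_mid's own z axis and vertical below 0.17 rad), for 0.2 s.
At the end, for the whole second after the job is handed in: The middle green cover stands in the large one and the small one in the middle one, each rim up within 10 degrees, centred within 18 mm on the one below and 14 to 24 mm higher than it (19 mm when seated); the large cover is level and within 30 mm of where it began (all of step 2 and angle between large_mid's own z axis and vertical below 0.17 rad and distance of large_mid from where it was at the start of the episode below 0.03 m); the robot touches nothing.
It fails at once if the ivory cover is moved more than 25 mm (distance of ivory_mid from where it was at the start of the episode above 0.025 m).
It also fails if it takes over 58 s, if anything falls off the work surface, if the arm or the gripper's body presses on something with over 40 N, if the wrist force passes 120 N, or if a joint passes its speed limit or range.

## Working session

There is one attempt and no reset: what is moved stays moved. The work goes in short steps, Python scripts to look and compute and a tool call to move; the robot and the scene stay as the last step left them, time stands still between calls to the robot, and variables do not carry over. Pictures are saved under pics/ and viewed, and the job is handed in when it is done.

Besides the shell and the picture viewer there is one more tool, called after "Request:" as name([rows], argument=value, ...), one row to a line, values as JSON. servo_tool: Moves the arm, as the interface text tells. Its arguments: {"type":"object","properties":{"targets":{"type":"array"},"squeeze":{"type":"number"}},"required":["targets"]}

```bash
mkdir -p pics
cat > h.py <<'E'
import numpy as np, cv2
from bench import bot
def save(n,im): cv2.imwrite('pics/'+n,im[:,:,::-1])
def cloud(cam,d,s=None):
    m=bot.camera_model(cam);K=np.array(m["camera_matrix"]);v,u=np.mgrid[0:d.shape[0],0:d.shape[1]]
    P=np.stack([(u-K[0,2])/K[0,0]*d,(v-K[1,2])/K[1,1]*d,d],-1)
    if cam=="wrist":
        T=np.array(m["tool_from_camera"]);P=P@T[:3,:3].T+T[:3,3]
        return P@np.array(s["ee_rot"]).T+np.array(s["ee_pos"])
    return (P-np.array(m["t"]))@np.array(m["R"])
E
python3 - <<'E'
from h import *
s=bot.sense();print({k:np.round(v,3).tolist() for k,v in s.items()})
for c in["scene","side"]:
    im,d=bot.read_camera(c);save(c+'0.png',im);P=cloud(c,d);np.savez(c+'0.npz',im=im,d=d,P=P)
    for t in["small_mid","medium_mid","large_mid","ivory_mid"]:
        for r in bot.masks_of(c,t):
            m=r["mask"]&(d>0);p=P[m];
            zt=np.percentile(p[:,2],97);q=p[p[:,2]>zt-.008]
            print(c,t,round(r["conf"],2),np.round(r["bbox"]).tolist(),"col",np.median(im[m],0),"ztop",round(zt,3),"ctr",np.round((q.min(0)+q.max(0))/2,3),"size",np.round(np.ptp(q,axis=0),3))
print(bot.sense()["clock"])
E
```

```text
{'clock': 0.0, 'qpos': [-0.151, 0.207, 1.543, -0.0, 1.393, -0.151], 'qvel': [0.0, -0.001, 0.001, 0.001, -0.001, 0.0], 'joint_torque': [0.0, -38.303, -29.159, -0.0, 0.011, 0.0], 'ee_pos': [0.574, 0.0, 0.23], 'ee_rot': [[-0.0, 1.0, -0.002], [1.0, 0.0, 0.0], [0.0, -0.002, -1.0]], 'wrist_force': [0.386, -0.117, 0.213], 'ft_torque': [-0.031, 0.004, -0.011], 'grip_width': 0.085}
scene small_mid 0.88 [247.0, 306.0, 284.0, 345.0] col [248. 150.   0.] ztop 0.045 ctr [ 0.687 -0.196  0.042] size [0.067 0.067 0.01 ]
scene small_mid 0.68 [294.0, 262.0, 327.0, 297.0] col [ 63. 144.  99.] ztop 0.045 ctr [ 0.659 -0.072  0.042] size [0.067 0.067 0.009]
scene medium_mid 0.87 [149.0, 175.0, 198.0, 214.0] col [195.  25.   6.] ztop 0.045 ctr [ 0.313 -0.205  0.042] size [0.108 0.106 0.01 ]
scene medium_mid 0.79 [230.0, 196.0, 277.0, 236.0] col [ 51. 122.  84.] ztop 0.045 ctr [ 0.468 -0.083  0.042] size [0.107 0.107 0.01 ]
scene large_mid 0.62 [369.0, 166.0, 430.0, 210.0] col [ 82. 161. 119.] ztop 0.049 ctr [0.58  0.239 0.047] size [0.139 0.141 0.011]
scene ivory_mid 0.8 [163.0, 248.0, 221.0, 300.0] col [2
[... 178 characters left out ...]
 0.043] size [0.065 0.065 0.01 ]
side medium_mid 0.82 [238.0, 209.0, 306.0, 257.0] col [ 63. 140. 101.] ztop 0.046 ctr [ 0.464 -0.08   0.043] size [0.105 0.11  0.01 ]
side medium_mid 0.65 [138.0, 267.0, 213.0, 328.0] col [199.  49.  44.] ztop 0.046 ctr [ 0.308 -0.202  0.043] size [0.107 0.108 0.01 ]
side large_mid 0.64 [289.0, 117.0, 345.0, 152.0] col [ 77. 159. 116.] ztop 0.051 ctr [0.575 0.238 0.048] size [0.139 0.137 0.01 ]
side ivory_mid 0.59 [279.0, 292.0, 350.0, 362.0] col [249. 231. 187.] ztop 0.046 ctr [ 0.521 -0.261  0.043] size [0.107 0.108 0.01 ]
side ivory_mid 0.41 [243.0, 209.0, 307.0, 259.0] col [ 63. 141. 101.] ztop 0.046 ctr [ 0.464 -0.082  0.043] size [0.105 0.107 0.01 ]
0.5
```

Run:
```python
from h import *
im=np.load('scene0.npz')['im']
a=cv2.resize(im[140:360,130:450],None,fx=2.5,fy=2.5,interpolation=cv2.INTER_CUBIC);save('crop0.png',a)
```

```text
(no output)
```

View pics/crop0.png

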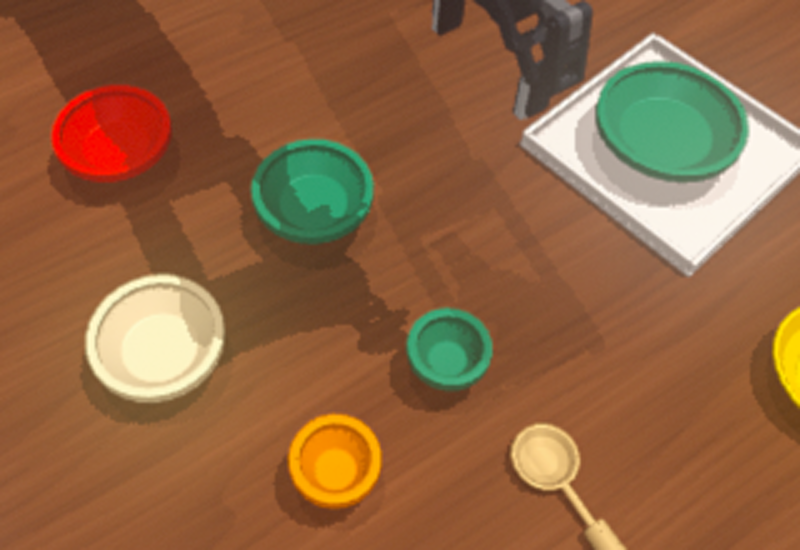

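View pics/side0.png

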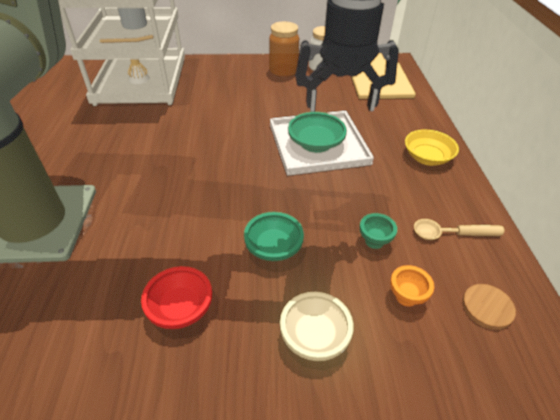

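The green pieces stand out from the look-alikes. All pixels are in the scene image.

| Piece | Candidates | Choice |
|---|---|---|
| Small | Green (310,280), orange (265,325) | Green |
| Middle | Green (253,216), red (173,195), ivory (192,274) | Green; 107 mm across matches the description |
| Large | Green on the tray (400,188) | Only one |

The crop confirms the colours. I'll pinch the +x rim of the middle cover, since the jaws already open along world x.

Request:
servo_tool([
  [-20, -15, 20, 0, 0, 0, -1],
  [-20, -15, 20, 0, 0, 0, -1],
  [-20, -15, 20, 0, 0, 0, -1],
  [-21, -14, 20, 0, 0, 0, -1],
  [0, 0, 0, 0, 0, 0, -1],
  [0, 0, 0, 0, 0, 0, -1],
], squeeze=50)

```text
clock: 1.1
ee_pos: [0.5159, -0.0812, 0.1512]
ee_rot: [[0.001, 1.0, -0.0], [1.0, -0.001, 0.001], [0.001, -0.0, -1.0]]
wrist_force: [1.0, -0.1, -0.2]
grip_width: 0.0852
```

```bash
cat > w.py <<'E'
from h import *
import sys
things=sys.argv[2:]
s=bot.sense();im,d=bot.read_camera("wrist");save(sys.argv[1],im);P=cloud("wrist",d,s)
print(np.round(s["ee_pos"],4),s["clock"],np.round(s["wrist_force"],1),s["grip_width"])
for t in things:
    for r in bot.masks_of("wrist",t)[:2]:
        m=r["mask"]&(d>0);p=P[m];zt=np.percentile(p[:,2],95);q=p[p[:,2]>zt-.005]
        A=np.c_[2*q[:,:2],np.ones(len(q))];c=np.linalg.lstsq(A,(q[:,:2]**2).sum(1),rcond=None)[0]
        print(t,round(r["conf"],2),np.round(r["bbox"]),np.median(im[m],0),"ztop",round(zt,4),"fit",np.round(c[:2],4),"r",round(float(np.sqrt(c[2]+c[0]**2+c[1]**2)),4),"bb",np.round((q.min(0)+q.max(0))/2,4),np.round(np.ptp(q,axis=0),4))
E
python3 w.py w1.png medium_mid
```

```text
[ 0.5159 -0.0812  0.1512] 1.1 [ 1.  -0.1 -0.2] 0.08524945869060695
medium_mid 0.92 [154. 145. 279. 264.] [ 50. 193. 140.] ztop 0.0443 fit [ 0.4656 -0.0805] r 0.0496 bb [ 0.4654 -0.0811  0.0427] [0.1069 0.1075 0.0066]
medium_mid 0.91 [ 12. 273. 114. 327.] [221.  38.  29.] ztop 0.0443 fit [ 0.3105 -0.2001] r 0.0486 bb [ 0.3048 -0.1762  0.0424] [0.0971 0.0554 0.0062]
```

View pics/w1.png

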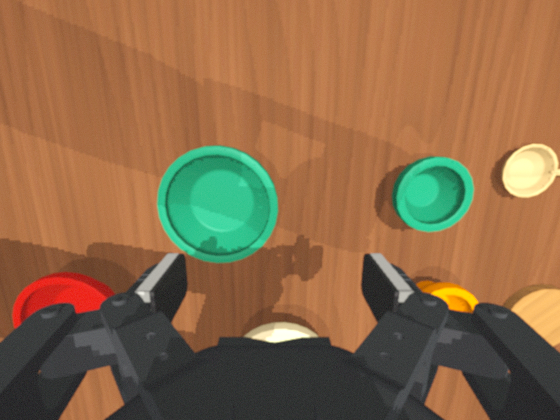

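The wrist view shows the middle green cover at pixel (218,204), centre (0.4655, -0.081), with its rim at 44 mm and about 107 mm across. That matches the description and the other cameras. Next I'll descend and grip.

Request:
servo_tool([
  [0, -1, 25, 0, 0, 0, -1],
  [0, 0, 30, 0, 0, 0, -1],
  [0, 0, 30, 0, 0, 0, -1],
  [0, 0, 20, 0, 0, 0, -1],
  [0, 0, 14, 0, 0, 0, -0.5],
  [0, 0, 0, 0, 0, 0, 0.2],
  [0, 0, 0, 0, 0, 0, 1],
  [0, 0, 0, 0, 0, 0, 1],
], squeeze=50)

```text
clock: 2.0
ee_pos: [0.5167, -0.0813, 0.0339]
ee_rot: [[-0.0, 1.0, 0.003], [1.0, 0.0, -0.001], [-0.001, 0.003, -1.0]]
wrist_force: [-0.6, -0.5, 0.4]
grip_width: 0.0282
```

Request:
servo_tool([
  [0, 0, 0, 0, 0, 0, 1],
  [0, 0, 0, 0, 0, 0, 1],
  [0, 0, 0, 0, 0, 0, 1],
  [0, 0, 0, 0, 0, 0, 1],
])

```text
clock: 2.4
ee_pos: [0.5161, -0.0811, 0.0337]
ee_rot: [[0.0, 1.0, 0.002], [1.0, -0.0, -0.0], [-0.0, 0.002, -1.0]]
wrist_force: [-0.7, 1.4, 5.9]
grip_width: 0.0071
```

Request:
servo_tool([
  [0, 0, -10, 0, 0, 0, 1],
  [0, 0, -15, 0, 0, 0, 1],
  [0, 0, -25, 0, 0, 0, 1],
  [0, 0, -25, 0, 0, 0, 1],
  [0, 0, -25, 0, 0, 0, 1],
  [0, 0, 0, 0, 0, 0, 1],
  [0, 0, 0, 0, 0, 0, 1],
])

```text
clock: 3.1
ee_pos: [0.5152, -0.0812, 0.1327]
ee_rot: [[0.0, 1.0, 0.001], [1.0, -0.0, -0.001], [-0.001, 0.001, -1.0]]
wrist_force: [0.1, -0.5, -0.9]
grip_width: 0.0074
```

```bash
python3 w.py w2.png medium_mid
python3 - <<'E'
from h import *
im,d=bot.read_camera("side");save('s2.png',im)
E
```

```text
[ 0.5152 -0.0812  0.1327] 3.1 [ 0.1 -0.5 -0.9] 0.007429305558129735
medium_mid 0.83 [ 68. 162. 281. 349.] [ 45. 175. 126.] ztop 0.1425 fit [ 0.4665 -0.0823] r 0.0493 bb [ 0.4655 -0.0792  0.1665] [0.1056 0.0994 0.058 ]
medium_mid 0.63 [  0. 281. 102. 365.] [219.  38.  29.] ztop 0.044 fit [ 0.3522 -0.2042] r 0.0787 bb [ 0.3601 -0.1506  0.1281] [0.2068 0.1655 0.1781]
```

View pics/w2.png

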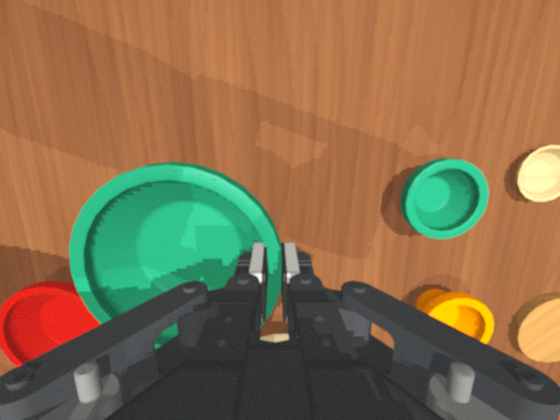

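View pics/s2.png

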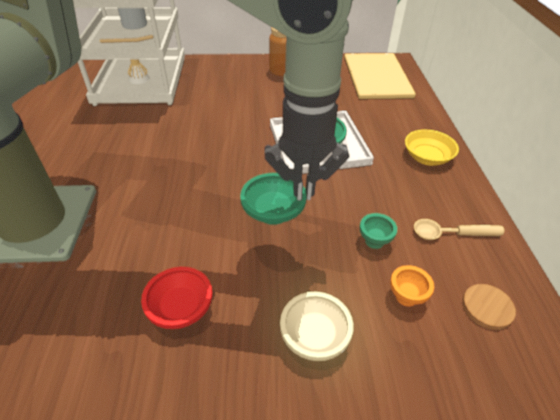

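The middle cover is held level at wrist pixel (175,250), and the rest of the scene is unchanged. I'll carry it over the large cover.

Request:
servo_tool([
  [15, 5, 0, 0, 0, 0, 1],
  [29, 10, 0, 0, 0, 0, 1],
  [29, 10, 0, 0, 0, 0, 1],
  [29, 10, 0, 0, 0, 0, 1],
  [29, 10, 0, 0, 0, 0, 1],
  [29, 10, 0, 0, 0, 0, 1],
  [29, 10, 0, 0, 0, 0, 1],
  [29, 10, 0, 0, 0, 0, 1],
])

```text
clock: 4.05
ee_pos: [0.5891, 0.1381, 0.1303]
ee_rot: [[-0.0, 1.0, -0.003], [1.0, 0.0, -0.0], [-0.0, -0.003, -1.0]]
wrist_force: [0.3, 0.0, -1.3]
grip_width: 0.0069
```

Request:
servo_tool([
  [29, 10, 0, 0, 0, 0, 1],
  [29, 10, 0, 0, 0, 0, 1],
  [29, 10, 0, 0, 0, 0, 1],
  [15, 6, 0, 0, 0, 0, 1],
  [0, 0, 0, 0, 0, 0, 1],
  [0, 0, 0, 0, 0, 0, 1],
  [0, 0, 0, 0, 0, 0, 1],
])

```text
clock: 4.75
ee_pos: [0.6251, 0.2378, 0.1311]
ee_rot: [[0.001, 1.0, -0.002], [1.0, -0.001, -0.001], [-0.001, -0.002, -1.0]]
wrist_force: [0.6, 0.2, -0.8]
grip_width: 0.0071
```

```bash
python3 w.py w3.png medium_mid large_mid
python3 - <<'E'
from h import *
im,d=bot.read_camera("scene");save('s3.png',cv2.resize(im[60:340,180:560],None,fx=2,fy=2))
E
```

```text
[0.6251 0.2378 0.1311] 4.75 [ 0.6  0.2 -0.8] 0.007091792182620451
medium_mid 0.55 [ 69. 159. 282. 348.] [ 21. 109.  72.] ztop 0.141 fit [0.5762 0.2371] r 0.0488 bb [0.5752 0.2394 0.1687] [0.1068 0.1002 0.0653]
large_mid 0.84 [138. 122. 300. 241.] [ 23. 107.  72.] ztop 0.0495 fit [0.5786 0.2416] r 0.065 bb [0.5837 0.2625 0.0892] [0.128  0.0953 0.0892]
```

View pics/w3.png

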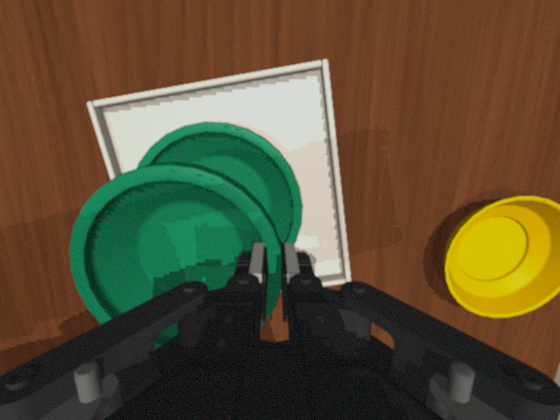

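View pics/s3.png

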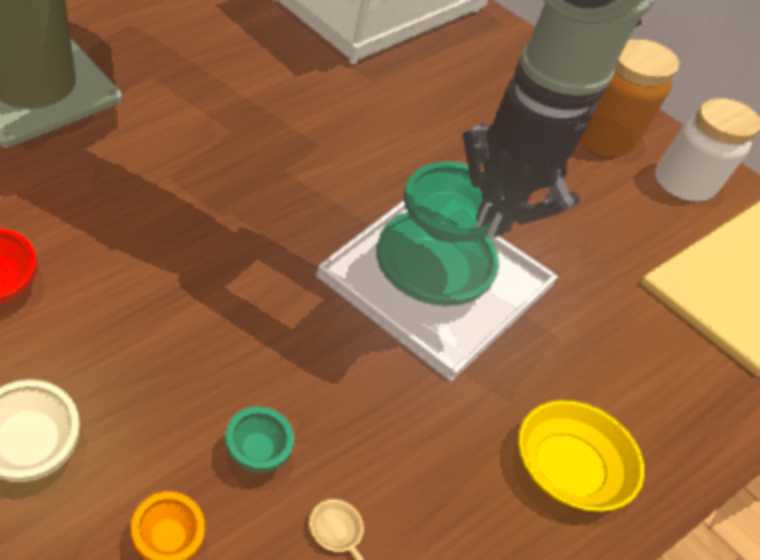

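The held cover's centre is about (0.576, 0.2375). The large cover's is about (0.578, 0.2395), so I'll shift by 2 mm and lower. I expect it to seat with the TCP at z ≈ 0.057.

Request:
servo_tool([
  [2, 2, 15, 0, 0, 0, 1],
  [0, 0, 20, 0, 0, 0, 1],
  [0, 0, 15, 0, 0, 0, 1],
  [0, 0, 10, 0, 0, 0, 1],
  [0, 0, 6, 0, 0, 0, 1],
  [0, 0, 3, 0, 0, 0, 1],
  [0, 0, 0, 0, 0, 0, 1],
  [0, 0, 0, 0, 0, 0, 1],
])

```text
clock: 5.75
ee_pos: [0.6287, 0.2412, 0.0641]
ee_rot: [[-0.0, 1.0, 0.002], [1.0, 0.0, 0.0], [0.0, 0.002, -1.0]]
wrist_force: [0.2, 1.1, -1.0]
grip_width: 0.0071
```

Request:
servo_tool([
  [0, 0, 2, 0, 0, 0, 1],
  [0, 0, 1, 0, 0, 0, 1],
  [0, 0, 0, 0, 0, 0, 1],
  [0, 0, 0, 0, 0, 0, 1],
])

```text
clock: 6.15
ee_pos: [0.628, 0.241, 0.0604]
ee_rot: [[0.0, 1.0, 0.0], [1.0, -0.0, 0.0], [0.0, 0.0, -1.0]]
wrist_force: [-0.3, 0.0, -1.2]
grip_width: 0.0069
```

Request:
servo_tool([
  [0, 0, 1, 0, 0, 0, 1],
  [0, 0, 1, 0, 0, 0, 1],
  [0, 0, 0, 0, 0, 0, 1],
  [0, 0, 0, 0, 0, 0, 1],
])

```text
clock: 6.55
ee_pos: [0.6283, 0.241, 0.0586]
ee_rot: [[-0.0, 1.0, 0.001], [1.0, 0.0, 0.0], [0.0, 0.001, -1.0]]
wrist_force: [-0.5, -0.6, 0.9]
grip_width: 0.0076
```

Request:
servo_tool([
  [0, 0, 1, 0, 0, 0, 1],
  [0, 0, 0, 0, 0, 0, 1],
  [0, 0, 0, 0, 0, 0, 1],
])

```text
clock: 6.85
ee_pos: [0.6288, 0.2411, 0.0582]
ee_rot: [[0.0, 1.0, 0.002], [1.0, -0.0, 0.0], [0.0, 0.002, -1.0]]
wrist_force: [0.7, 0.9, 4.0]
grip_width: 0.007
```

There is contact at z ≈ 0.058, as expected. I'll release and rise.

Request:
servo_tool([
  [0, 0, 0, 0, 0, 0, 0.6],
  [0, 0, 0, 0, 0, 0, 0.3],
  [0, 0, 0, 0, 0, 0, 0.0],
  [0, 0, 0, 0, 0, 0, 0.0],
  [0, 0, -15, 0, 0, 0, 0],
  [0, 0, -30, 0, 0, 0, 0],
  [0, 0, -40, 0, 0, 0, 0],
  [0, 0, -40, 0, 0, 0, 0],
])

```text
clock: 7.65
ee_pos: [0.6277, 0.2409, 0.1842]
ee_rot: [[0.0, 1.0, -0.0], [1.0, -0.0, -0.0], [-0.0, -0.0, -1.0]]
wrist_force: [-0.1, 0.6, -0.5]
grip_width: 0.0423
```

Request:
servo_tool([
  [-10, 0, 0, 0, 0, 0, 0],
  [0, 0, 0, 0, 0, 0, 0],
  [0, 0, 0, 0, 0, 0, 0],
])

```text
clock: 7.95
ee_pos: [0.6271, 0.2307, 0.1815]
ee_rot: [[0.001, 1.0, -0.002], [1.0, -0.001, -0.0], [-0.0, -0.002, -1.0]]
wrist_force: [1.0, -0.1, 0.3]
grip_width: 0.0427
```

```bash
python3 w.py w4.png medium_mid large_mid
```

```text
[0.6271 0.2307 0.1815] 7.95 [ 1.  -0.1  0.3] 0.0426767066693702
medium_mid 0.89 [159. 134. 282. 252.] [ 27. 129.  87.] ztop 0.0683 fit [0.5792 0.24  ] r 0.0496 bb [0.579  0.2404 0.1276] [0.1072 0.1055 0.1286]
large_mid 0.56 [153. 116. 297. 259.] [ 29. 130.  88.] ztop 0.0498 fit [0.5782 0.2408] r 0.0655 bb [0.5779 0.241  0.0567] [0.1392 0.1372 0.0237]
```

View pics/w4.png

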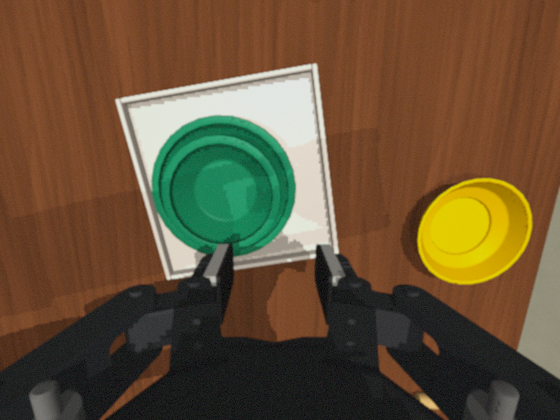

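The middle cover is nested at wrist pixel (220,190). Its rim is at 68.3 mm against 49.8 mm for the large one, and the centres agree within about 1 mm. Next is the small green cover.

Request:
servo_tool([
  [-15, 3, 0, 0, 0, 0, 0],
  [-30, 6, 0, 0, 0, 0, 0],
  [-34, 6, 0, 0, 0, 0, 0],
  [-34, 6, 0, 0, 0, 0, 0],
  [-34, 6, 0, 0, 0, 0, 0],
  [-34, 6, 5, 0, 0, 0, 0],
  [-34, 6, 5, 0, 0, 0, 0],
  [-34, 6, 5, 0, 0, 0, 0],
])

```text
clock: 8.9
ee_pos: [0.6727, -0.0205, 0.1664]
ee_rot: [[0.0, 1.0, -0.001], [1.0, -0.0, -0.0], [-0.0, -0.001, -1.0]]
wrist_force: [0.4, 0.0, -0.2]
grip_width: 0.0427
```

Request:
servo_tool([
  [-34, 6, 5, 0, 0, 0, 0],
  [-20, 6, 5, 0, 0, 0, 0],
  [0, 0, 5, 0, 0, 0, 0],
  [0, 0, 0, 0, 0, 0, 0],
  [0, 0, 0, 0, 0, 0, 0],
])

```text
clock: 9.4
ee_pos: [0.6846, -0.0706, 0.1518]
ee_rot: [[-0.001, 1.0, -0.001], [1.0, 0.001, 0.001], [0.001, -0.001, -1.0]]
wrist_force: [-0.3, -0.8, 0.5]
grip_width: 0.0423
```

```bash
python3 w.py w5.png small_mid
```

```text
[ 0.6846 -0.0706  0.1518] 9.4 [-0.3 -0.8  0.5] 0.042345172237812444
small_mid 0.87 [204. 166. 277. 243.] [ 50. 185. 133.] ztop 0.0445 fit [ 0.6568 -0.0699] r 0.0298 bb [ 0.6566 -0.0703  0.0429] [0.0671 0.0664 0.0067]
small_mid 0.7 [241. 289. 309. 341.] [255. 166.   0.] ztop 0.0445 fit [ 0.6848 -0.1726] r 0.0279 bb [ 0.685  -0.1348  0.1328] [0.0662 0.1493 0.1866]
```

View pics/w5.png

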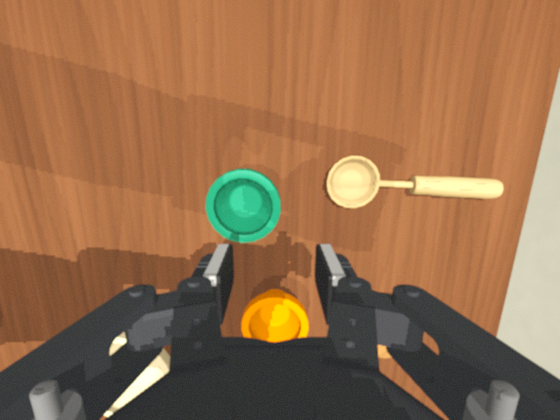

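Small green cover at wrist pixel (243,205), centre (0.657, -0.070), 67 mm across, rim at 44 mm. The orange look-alike is separate at (275,320), and the spoon at (353,182) is clear of the fingers.

Request:
servo_tool([
  [0, 1, 20, 0, 0, 0, 0],
  [0, 0, 30, 0, 0, 0, 0],
  [0, 0, 30, 0, 0, 0, 0],
  [0, 0, 20, 0, 0, 0, 0],
  [0, 0, 13, 0, 0, 0, 0],
  [0, 0, 6, 0, 0, 0, 0],
  [0, 0, 0, 0, 0, 0, 0.5],
  [0, 0, 0, 0, 0, 0, 1],
], squeeze=50)

```text
clock: 10.3
ee_pos: [0.6871, -0.072, 0.0348]
ee_rot: [[-0.0, 1.0, 0.002], [1.0, 0.0, -0.001], [-0.001, 0.002, -1.0]]
wrist_force: [-0.7, -0.0, 0.2]
grip_width: 0.0139
```

Request:
servo_tool([
  [0, 0, 0, 0, 0, 0, 1],
  [0, 0, 0, 0, 0, 0, 1],
  [0, 0, 0, 0, 0, 0, 1],
  [0, 0, 0, 0, 0, 0, 1],
])

```text
clock: 10.7
ee_pos: [0.6875, -0.0723, 0.0349]
ee_rot: [[0.0, 1.0, 0.003], [1.0, -0.0, -0.001], [-0.001, 0.003, -1.0]]
wrist_force: [1.5, 0.3, 4.1]
grip_width: 0.0087
```

Request:
servo_tool([
  [0, 0, -10, 0, 0, 0, 1],
  [0, 0, -15, 0, 0, 0, 1],
  [0, 0, -25, 0, 0, 0, 1],
  [0, 0, -35, 0, 0, 0, 1],
  [0, 0, -35, 0, 0, 0, 1],
  [0, 0, 0, 0, 0, 0, 1],
  [0, 0, 0, 0, 0, 0, 1],
])

```text
clock: 11.4
ee_pos: [0.6868, -0.0723, 0.1556]
ee_rot: [[0.0, 1.0, 0.003], [1.0, -0.0, -0.001], [-0.001, 0.003, -1.0]]
wrist_force: [0.2, -0.1, -1.3]
grip_width: 0.0081
```

```bash
python3 w.py w6.png small_mid
python3 - <<'E'
from h import *
im,d=bot.read_camera("side");save('s6.png',im)
E
```

```text
[ 0.6868 -0.0723  0.1556] 11.4 [ 0.2 -0.1 -1.3] 0.008134434742851297
small_mid 0.91 [259. 291. 291. 342.] [255. 186.   0.] ztop 0.0442 fit [ 0.8459 -0.1142] r 0.1655 bb [ 0.6917 -0.1395  0.1352] [0.023  0.1564 0.1918]
```

View pics/w6.png

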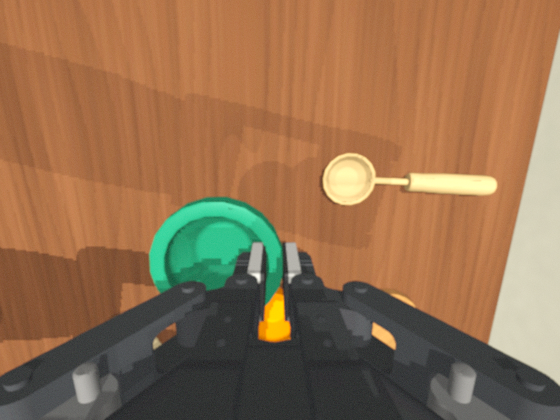

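View pics/s6.png

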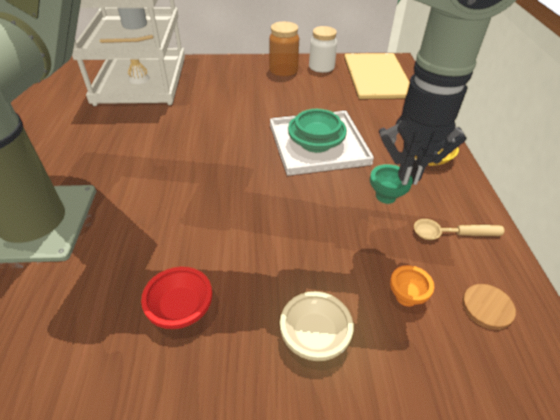

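The small cover is held level at wrist pixel (215,260), and the side view shows everything else in place. I'll carry it to the nest centre (0.579, 0.240).

Request:
servo_tool([
  [15, -4, 0, 0, 0, 0, 1],
  [31, -8, 0, 0, 0, 0, 1],
  [31, -8, 0, 0, 0, 0, 1],
  [31, -8, 0, 0, 0, 0, 1],
  [31, -8, 0, 0, 0, 0, 1],
  [31, -8, 0, 0, 0, 0, 1],
  [31, -8, 0, 0, 0, 0, 1],
  [31, -8, 0, 0, 0, 0, 1],
])

```text
clock: 12.35
ee_pos: [0.624, 0.1622, 0.1519]
ee_rot: [[-0.001, 1.0, -0.003], [1.0, 0.001, 0.0], [0.0, -0.003, -1.0]]
wrist_force: [-0.0, -0.3, -1.1]
grip_width: 0.0082
```

Request:
servo_tool([
  [31, -8, 0, 0, 0, 0, 1],
  [31, -8, 0, 0, 0, 0, 1],
  [17, -3, 0, 0, 0, 0, 1],
  [0, 0, 10, 0, 0, 0, 1],
  [0, 0, 10, 0, 0, 0, 1],
  [0, 0, 0, 0, 0, 0, 1],
  [0, 0, 0, 0, 0, 0, 1],
])

```text
clock: 13.05
ee_pos: [0.6067, 0.2374, 0.132]
ee_rot: [[0.002, 1.0, -0.002], [1.0, -0.002, -0.001], [-0.001, -0.002, -1.0]]
wrist_force: [0.5, -0.4, 0.5]
grip_width: 0.008
```

```bash
python3 w.py w7.png small_mid medium_mid
```

```text
[0.6067 0.2374 0.132 ] 13.05 [ 0.5 -0.4  0.5] 0.007962551105900509
small_mid 0.97 [147. 194. 282. 301.] [ 20. 104.  69.] ztop 0.142 fit [0.5782 0.2391] r 0.0295 bb [0.5776 0.244  0.1591] [0.0665 0.0552 0.0441]
medium_mid 0.78 [166. 147. 308. 250.] [ 22. 109.  72.] ztop 0.0685 fit [0.5793 0.2404] r 0.0491 bb [0.5792 0.2542 0.1012] [0.1062 0.0777 0.0753]
```

View pics/w7.png

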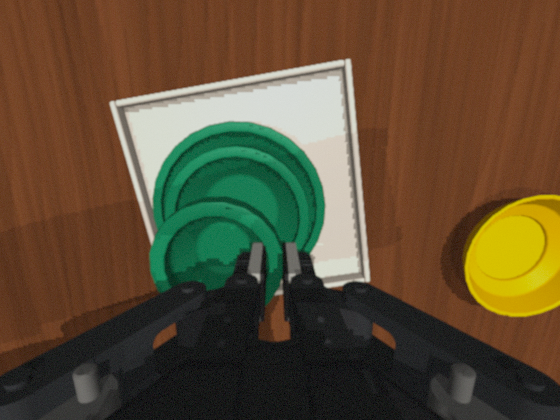

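The small cover's centre (0.578, 0.239) sits within about 1.5 mm of the middle cover's (0.579, 0.240). I'll lower it, expecting it to seat at TCP z ≈ 0.077.

Request:
servo_tool([
  [1, 1, 10, 0, 0, 0, 1],
  [0, 0, 16, 0, 0, 0, 1],
  [0, 0, 12, 0, 0, 0, 1],
  [0, 0, 8, 0, 0, 0, 1],
  [0, 0, 4, 0, 0, 0, 1],
  [0, 0, 2, 0, 0, 0, 1],
  [0, 0, 0, 0, 0, 0, 1],
  [0, 0, 0, 0, 0, 0, 1],
])

```text
clock: 14.0
ee_pos: [0.6085, 0.2401, 0.0819]
ee_rot: [[-0.0, 1.0, 0.001], [1.0, 0.0, 0.0], [0.0, 0.001, -1.0]]
wrist_force: [0.7, 1.8, -0.3]
grip_width: 0.0085
```

Request:
servo_tool([
  [0, 0, 1, 0, 0, 0, 1],
  [0, 0, 1, 0, 0, 0, 1],
  [0, 0, 0, 0, 0, 0, 1],
  [0, 0, 0, 0, 0, 0, 1],
])

```text
clock: 14.4
ee_pos: [0.608, 0.24, 0.0794]
ee_rot: [[0.0, 1.0, 0.0], [1.0, -0.0, 0.0], [0.0, 0.0, -1.0]]
wrist_force: [-0.3, -0.4, -0.3]
grip_width: 0.0081
```

Request:
servo_tool([
  [0, 0, 1, 0, 0, 0, 1],
  [0, 0, 0, 0, 0, 0, 1],
  [0, 0, 0, 0, 0, 0, 1],
])

```text
clock: 14.7
ee_pos: [0.608, 0.24, 0.0782]
ee_rot: [[0.0, 1.0, -0.0], [1.0, -0.0, -0.0], [-0.0, -0.0, -1.0]]
wrist_force: [-0.6, 0.2, -0.2]
grip_width: 0.0084
```

Request:
servo_tool([
  [0, 0, 1, 0, 0, 0, 1],
  [0, 0, 0, 0, 0, 0, 1],
  [0, 0, 0, 0, 0, 0, 1],
])

```text
clock: 15.0
ee_pos: [0.6084, 0.24, 0.0778]
ee_rot: [[0.0, 1.0, 0.001], [1.0, -0.0, 0.0], [0.0, 0.001, -1.0]]
wrist_force: [-0.3, 0.2, 1.9]
grip_width: 0.0084
```

There is light contact at 0.0778. I'll add 1 mm, release to half-open (full open would reach the far rim), then rise.

Request:
servo_tool([
  [0, 0, 1, 0, 0, 0, 1],
  [0, 0, 0, 0, 0, 0, 1],
  [0, 0, 0, 0, 0, 0, 0.7],
  [0, 0, 0, 0, 0, 0, 0.4],
  [0, 0, 0, 0, 0, 0, 0.2],
  [0, 0, 0, 0, 0, 0, 0.2],
  [0, 0, -15, 0, 0, 0, 0.2],
  [0, 0, -30, 0, 0, 0, 0.2],
])

```text
clock: 15.8
ee_pos: [0.6055, 0.2393, 0.1191]
ee_rot: [[0.0, 1.0, -0.007], [1.0, -0.0, -0.002], [-0.002, -0.007, -1.0]]
wrist_force: [0.4, 0.0, 0.8]
grip_width: 0.0343
```

Request:
servo_tool([
  [0, 0, -40, 0, 0, 0, 0],
  [0, 0, -40, 0, 0, 0, 0],
  [-10, 0, 0, 0, 0, 0, 0],
  [0, 0, 0, 0, 0, 0, 0],
  [0, 0, 0, 0, 0, 0, 0],
])

```text
clock: 16.3
ee_pos: [0.6072, 0.2297, 0.2005]
ee_rot: [[0.0, 1.0, -0.002], [1.0, -0.0, -0.0], [-0.0, -0.002, -1.0]]
wrist_force: [0.4, -0.9, -0.1]
grip_width: 0.0433
```

```bash
python3 w.py w8.png small_mid medium_mid large_mid
python3 - <<'E'
from h import *
im,d=bot.read_camera("side");save('s8.png',im)
E
```

```text
[0.6072 0.2297 0.2005] 16.3 [ 0.4 -0.9 -0.1] 0.04326332001149007
small_mid 0.84 [204. 155. 276. 228.] [ 27. 129.  87.] ztop 0.0875 fit [0.5784 0.241 ] r 0.0298 bb [0.5784 0.2407 0.0859] [0.0668 0.0661 0.0067]
medium_mid 0.8 [188. 134. 301. 244.] [ 26. 120.  80.] ztop 0.0686 fit [0.5791 0.2398] r 0.0496 bb [0.5788 0.2393 0.0755] [0.1072 0.1069 0.0236]
large_mid 0.88 [179. 116. 312. 249.] [ 30. 131.  89.] ztop 0.0502 fit [0.5782 0.241 ] r 0.065 bb [0.5782 0.2404 0.1263] [0.1387 0.1381 0.1619]
```

View pics/w8.png

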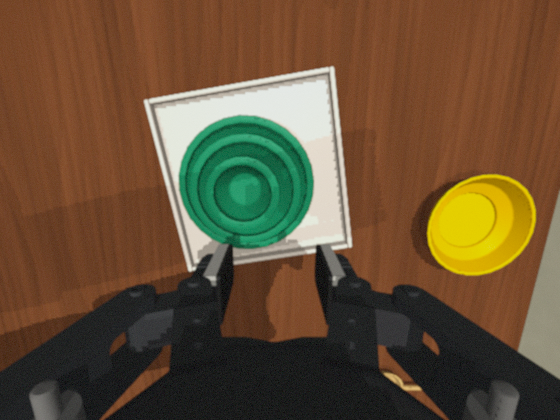

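View pics/s8.png

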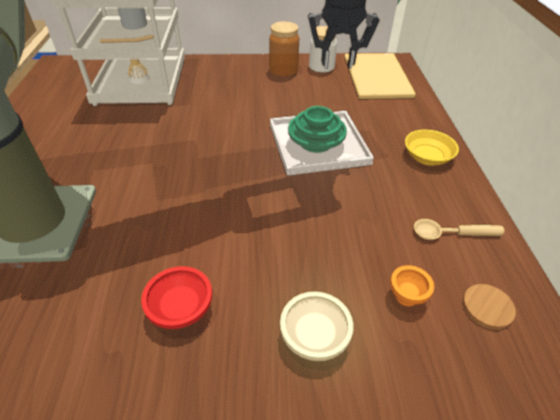

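The three covers are nested concentrically around wrist pixel (246,185), with rims at 87.5, 68.6 and 50.2 mm. In the side view the ivory cover (317,325) hasn't moved, and the gripper is clear of everything.

```bash
python3 -c "
from bench import bot
print(bot.job_done())"
```

```text
the job is handed in; nothing more can be done
None
```

The covers are nested and the job is handed in, at about 16.5 s of the 58 s allowed. I pinched the middle green cover by its rim and set it in the large one, then did the same with the small cover into the middle one.

**Last checks (wrist camera):**
- **Heights:** the rims stand at 87.5, 68.6 and 50.2 mm, so the steps are about 18.9 and 18.4 mm against the expected 19.
- **Centring:** all three centres agree within about 1.5 mm.
- **Large cover:** it measured (0.578, 0.241) at the end. The first estimates were (0.580, 0.239) and (0.575, 0.238) from the scene and side cameras, so it moved no more than camera error.
- **Surroundings:** the ivory cover and the look-alikes appear unmoved in the side picture. The gripper was well above everything when I handed in.

No check failed. The only disagreement was that scene and side positions differed by about 4 mm in x, which I settled with the wrist camera. I judged levelness from the pictures and rim heights and did not measure the tilt separately.

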